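# Zero and start the bench timer

### The job

Zero the bench timer and then start it: with closed fingertips press the small round key at its left end lightly down and let it come up again, then press the big round key at its right end down in the same way, and withdraw. Leave the small middle key alone, do not pick up or shove the timer, and leave the two vials and the white bottle beside it standing where they are.

Things in the scene. Friction and masses are not known exactly. Their poses are not given: they have to be found in the camera images.
- lab_timer: loose bench timer, 0.7 kg or so, a flat white and grey box 110 mm deep (its x), 210 mm wide (its y) and 36 mm high, lying flat; origin in the centre of its underside, z up. Its x points away from the robot (turned up to 0.6 rad either way), towards the long dark display on the far half of its top; its y points to its left. Three black round keys stand in a row along y on the near half, 24 mm nearer than the centre: left small, middle small, right big.
- key_zero_top (a point): small key at the timer's left end (65 mm to +y of its centre), which zeroes it: centre of the key's top face, 48 mm above the worktop with the key up. The key is an upright black disc 20 mm across that stands 12 mm above the case; the three keys' centres lie 65 mm apart in a row.
- key_middle_top (a point): small middle key, to be left alone: centre of the key's top face, 48 mm above the worktop with the key up. The key is an upright black disc 20 mm across that stands 12 mm above the case; the three keys' centres lie 65 mm apart in a row.
- key_start_top (a point): big key at the timer's right end (65 mm to -y of its centre), which starts it: centre of the key's top face, 48 mm above the worktop with the key up. The key is an upright black disc 36 mm across that stands 12 mm above the case; the three keys' centres lie 65 mm apart in a row.
- key_zero (a joint): how far the left small key is pressed down, m: 0 up, 0.006 fully down; it starts to give at 0.4 N, is fully down at 3 N and springs back up by itself. It counts as pressed beyond 0.003.
- key_middle (a joint): how far the middle small key is pressed down, m: 0 up, 0.006 fully down; it starts to give at 0.4 N, is fully down at 3 N and springs back up by itself. It counts as pressed beyond 0.003.
- key_start (a joint): how far the right big key is pressed down, m: 0 up, 0.006 fully down; it starts to give at 0.4 N, is fully down at 3 N and springs back up by itself. It counts as pressed beyond 0.003.
- vial_a: loose glass vial with a white cap, 27 mm across, 61 mm high, about 0.03 kg, standing next to the timer; origin in the centre of its underside, z up
- vial_b: another vial of the same size, fuller; origin in the centre of its underside, z up
- white_bottle: loose white plastic bottle with a white screw cap, 60 mm across, 108 mm high, standing next to the timer; origin in the centre of its underside, z up
Not all that is in view belongs to the job. Leave any orange look-alike of the white_bottle alone.

How it is judged:
On the way, in this order (a step that is already met when the one before it is completed fails the run):
1. the left small key is pressed down (beyond 3 mm) with the fingers while the big key is up (value of joint key_zero above 0.003 m and value of joint key_start below 0.001 m and contact force between the fingers and key_zero above 0.3 N), for 0.06 s.
2. the left key has come up again (value of joint key_zero below 0.001 m), for 0.06 s.
3. then the big key is pressed down (beyond 3 mm) with the fingers while the left key is up (value of joint key_start above 0.003 m and value of joint key_zero below 0.001 m and contact force between the fingers and key_start above 0.3 N), for 0.06 s.
At the end, for the whole second after the job is handed in: All three keys are up again (within 1 mm), the timer lies flat and at rest within 15 mm of where it was, and both vials and the bottle stand upright within 15 mm of where they were (value of joint each of key_zero, key_middle, key_start below 0.001 m and distance of each of lab_timer, vial_a, vial_b, white_bottle from where it was at the start of the episode below 0.015 m and angle between lab_timer's own z axis and vertical below 0.05 rad and linear speed of lab_timer below 0.02 m/s and angle between each of vial_a, vial_b, white_bottle's own z axis and vertical below 0.1 rad); the robot touches nothing.
It fails at once if the middle key is pressed (beyond 2 mm) (value of joint key_middle above 0.002 m).
It fails at once if the timer or a key is pressed hard (over 25 N) (contact force between any of the fingers, the arm and lab_timer above 25 N).
It fails at once if the timer is lifted, or shoved more than 20 mm (height (world z) of lab_timer above 0.008 m or distance of lab_timer from where it was at the start of the episode above 0.02 m).
It fails at once if a vial or the bottle is moved more than 20 mm or knocked over (distance of any of vial_a, vial_b, white_bottle from where it was at the start of the episode above 0.02 m or angle between any of vial_a, vial_b, white_bottle's own z axis and vertical above 0.3 rad).
It also fails if it takes over 45 s, if anything falls off the work surface, if the arm or the gripper's body presses on something with over 40 N, if the wrist force passes 120 N, or if a joint passes its speed limit or range.

### The arm

A 7-joint arm with a two-finger parallel gripper is mounted at the origin on a cart in front of the work surface, level with it; the furniture and walls round the work are solid. World frame = base frame: x ahead of the robot, y to its left, z up, the work surface at z = 0. Lengths are in m, angles in rad, forces in N, time in s.
With the tool pointing down it reaches from about 0.425 to 0.925 m from the base axis. Payload 6.8 kg.
Tool frame: the origin (TCP) lies on the centre line of the jaws, within the pads' length; the fingertips stand 19 mm ahead of it and the grasp point (between the pads) is the TCP; z points along the fingers, y is the line along which they close (so a half turn about z gives the same grasp; the last joint's range is limited). The gripper opens to 85 mm and grips with 20 to 120 N. Pads are 22 mm wide; open, the fingers measure 114 mm over their backs; the gripper's body (76 mm by 85 mm) begins 54 mm behind the grasp point. The pads swing forward as they close: fully open they stand 13 mm farther back than shut.
Start: joints at [-1.294, 0.477, 0.022, 1.555, -0.011, 1.109, -0.083], TCP at [0.253, 0.626, 0.25] pointing down, gripper open.
Joint ranges: [-2.96, 2.96], [-0.34, 2.1], [-1.41, 1.46], [0.24, 2.44], [-1.37, 4.51], [0.17, 1.92], [-2.96, 2.96]. Speed limits (rad/s): [2.39, 2.39, 3.14, 3.14, 3.14, 3.14, 3.14].

### API

Orientations are given as a rotation vector (axis times angle).
In Python, from bench import r gives the robot as it stands. The module is installed in compiled form; this text tells all that it offers.
- The arm moves only by the tool arm_command, never from a script. Its argument "rows" is a list of rows, each an object of numbers: "fingers": the opening, from -1 (shut) to 1 (fully open); "x", "y", "z": the shift along the tool's x, y, z in m; "ax", "ay", "az": the turn, a rotation vector about the tool's x, y, z in degrees. In form: [{"fingers": .., "x": .., "y": .., "z": .., "ax": .., "ay": .., "az": ..}, ...]. A call has 1 to 10 rows; each row shifts and turns the commanded pose from where the row before left it, along the tool's axes as they then stand; what a row does not reach is not made up. A row lasts 1/12 s, in which the tool goes at most 41.7 mm and 7.16 degrees, less where a joint would pass 70% of its speed; a pose out of reach is approached as far as the arm can. A call is refused whole if a number of a shift passes 0.0417 or a number of a turn 7.16, either way. A call with a gripper value outside its range is refused whole. The fingers move at their own pace and stop on an object; "grip_force" is the grip in N (left out, the last holds). Time passes only in rows, so rows that do not move let the fingers close. It gives the time, the measured TCP pose, the force, the opening and the grip force at its end, in the units of the state.
- r.get_obs(): the state, without advancing time (a new reading comes with each control period).
- r.grab_frame(name): name is "side" or "top"; returns a dict with "frame" (420x560x3 uint8, red, green, blue), "depth" (420x560 float32, m along the optical axis (not along the pixel's ray), 0 where there is no reading), "K" (3x3 intrinsics, pixels), "world_from_camera" (4x4, takes a point from camera to world coordinates). Camera axes: x right, y down, z forward; pixel columns grow to the right and rows downward; lengths in m; the calibration is good to about 2 mm. A picture is of the moment at which its call begins.
- r.hand_in(): hands the job in; it is judged then, once.
The state is a dict: "clock": time; "joints": joint angles; "qvel": joint speeds; "tau": joint torques, N m; "tcp_pos": TCP position; "orientation": TCP orientation; "contact_force": force on the tool from outside, world axes, zero at the start; "moment": the same for the moment, N m; "grip_width": finger opening in m; "gripper_force": force on a finger pad.
Only numpy, scipy, OpenCV 4.12 (cv2) and the standard library are available. Lean on these libraries where they do the work, as an engineer would, in place of code of your own. Each camera call takes 0.05 s, during which the arm holds its last target. There are 200 camera calls.

## Working session

There is one attempt and no reset: what is moved stays moved. The work goes in short steps, Python scripts to look and compute and a tool call to move; the robot and the scene stay as the last step left them, time stands still between calls to the robot, and variables do not carry over. Pictures are saved under pics/ and viewed, at most 10 in all, crops included, and the job is handed in when it is done.

Besides the shell and the picture viewer there is one more tool, called after "Request:" as name(argument=value, ...) on one line, values as JSON. arm_command: Moves the arm, as the interface text tells. Its arguments: {"type":"object","properties":{"rows":{"type":"array"},"grip_force":{"type":"number"}},"required":["rows"]}

```bash
mkdir -p pics; cat > h.py <<'E'
import numpy as np,cv2
from bench import r
def grab(n,s):
    f=r.grab_frame(n); np.savez(f'{s}.npz',**f); cv2.imwrite(f'pics/{s}.png',f['frame'][:,:,::-1]); return f
def pt(f,u,v,z=None):
    K,T=f['K'],f['world_from_camera']; d=np.linalg.inv(K)@[u,v,1]
    if z is None: return T[:3,:3]@(d*np.median(f['depth'][int(v)-1:int(v)+2,int(u)-1:int(u)+2]))+T[:3,3]
    w=T[:3,:3]@d; return T[:3,3]+w*(z-T[2,3])/w[2]
E
python3 - <<'E'
from h import *
grab('top','t0');f=grab('side','s0')
o=r.get_obs();print({k:np.round(v,3) for k,v in o.items()})
E
```

```text
{'clock': np.float64(0.1), 'joints': array([-1.294,  0.478,  0.022,  1.556, -0.012,  1.109, -0.083]), 'qvel': array([-0.002, -0.002,  0.001, -0.003, -0.001,  0.   ,  0.   ]), 'tau': array([ 4.0000e-03, -5.9776e+01,  1.6130e+00, -2.8195e+01,  1.3000e-02,
        5.0000e-03,  0.0000e+00]), 'tcp_pos': array([0.253, 0.625, 0.249]), 'orientation': array([-6.010e-01, -3.083e+00,  2.000e-03]), 'contact_force': array([-0.047,  0.892,  0.428]), 'moment': array([ 0.01 , -0.045, -0.005]), 'gripper_force': np.float64(0.0), 'grip_width': np.float64(0.085)}
```

View pics/t0.png

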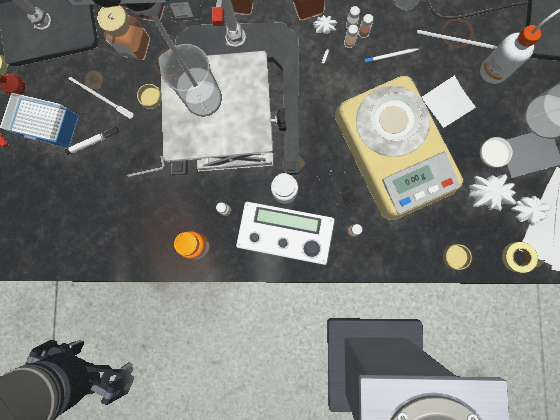

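View pics/s0.png

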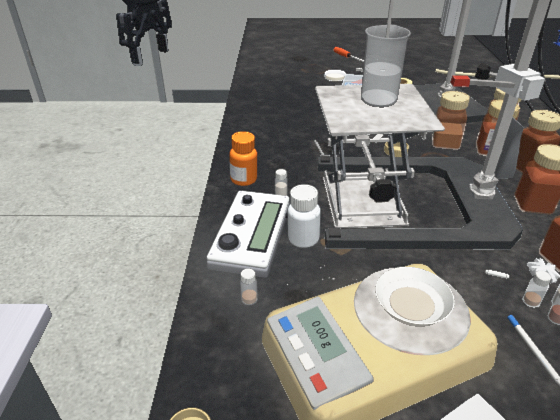

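The top view shows the timer at (285,233). Its keys are at (254,237) small, (283,243) small and (311,248) big. The vials are at (222,209) and (355,230), the white bottle at (285,187), and the orange look-alike at (190,244). The other things with round parts or buttons are the yellow balance (buttons near (420,195)) and the blue/white box (38,118). The white box with three black round keys is the timer. I'll check it in a close crop.

```bash
python3 - <<'E'
from h import *
f=np.load('t0.npz'); c=f['frame'][175:275,195:375,::-1]
cv2.imwrite('pics/c0.png',cv2.resize(c,None,fx=4,fy=4,interpolation=cv2.INTER_CUBIC))
for n,u,v,z in [('zero',254.5,237.5,.048),('mid',283,243,.048),('start',311.5,248,.048),('vA',222,208,.061),('vB',355,229,.061),('bot',285,185,.108),('orange',187,243,.1)]:
    print(n,pt(f,u,v,z).round(4),pt(f,u,v).round(4))
E
```

```text
zero [0.4624 0.3931 0.048 ] [0.4624 0.3931 0.0477]
mid [0.4503 0.3297 0.048 ] [0.4503 0.3298 0.0465]
start [0.4394 0.2669 0.048 ] [0.4394 0.2669 0.0477]
vA [0.527  0.4646 0.061 ] [0.5271 0.4647 0.0604]
vB [0.4805 0.1733 0.061 ] [0.4805 0.1732 0.0606]
bot [0.5695 0.3237 0.108 ] [0.5698 0.3238 0.1065]
orange [0.4487 0.5297 0.1   ] [0.4485 0.5281 0.1057]
```

View pics/c0.png

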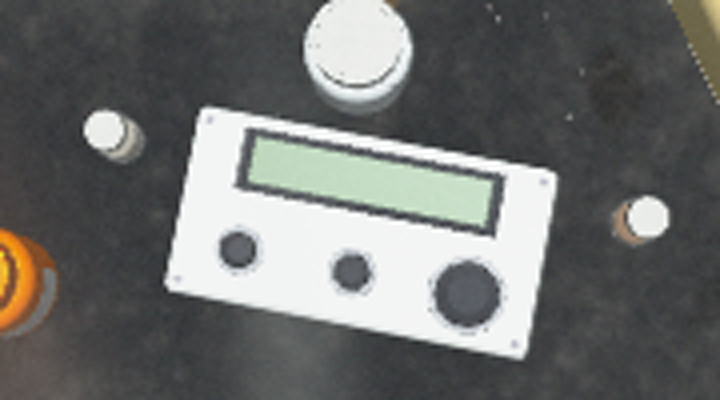

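The crop confirms it: the keys are at full-frame (254,237) zero, (283,243) middle and (312,248) start, with vials and bottle well clear. I'll go above the zero key with the fingers shut.

Request:
arm_command(rows=[{"fingers":-1,"x":-0.028,"y":-0.0136},{"fingers":-1,"x":-0.028,"y":-0.0136},{"fingers":-1,"x":-0.028,"y":-0.0136},{"fingers":-1,"x":-0.028,"y":-0.0136},{"fingers":-1,"x":-0.028,"y":-0.0136},{"fingers":-1,"x":-0.028,"y":-0.0136},{"fingers":-1,"x":-0.028,"y":-0.0136},{"fingers":-1,"x":-0.028,"y":-0.0136},{"fingers":-1,"x":-0.028,"y":-0.0136},{"fingers":-1,"x":-0.028,"y":-0.0136}], grip_force=20)

```text
validation failed for argument at $.ro...
```

```bash
cat >> h.py <<'E'
from scipy.spatial.transform import Rotation as Ro
Z=np.array([.4624,.3931]);S=np.array([.4394,.2669])
def rep(t):
    o=r.get_obs();R=Ro.from_rotvec(o['orientation'])
    print('t',o['clock'].round(2),'tcp',o['tcp_pos'].round(4),'F',o['contact_force'].round(2),'w',o['grip_width'].round(4))
    print('tool axes',R.as_matrix().round(3).tolist())
    print('need xyz tool to tip contact',R.inv().apply(np.r_[t,.067]-o['tcp_pos']).round(4))
E
python3 -c "
from h import *
rep(Z)"
```

```text
Traceback (most recent call last):
  File "h.py", line 13, in rep
    print('t',o['clock'].round(2),'tcp',o['tcp_pos'].round(4),'F',o['contact_force'].round(2),'w',o['grip_width'].round(4))
              ^^^^^^^^^^^^^^^^
AttributeError: 'float' object has no attribute 'round'
```

Request:
arm_command(rows=[{"fingers":-1,"x":-0.028,"y":-0.0136,"z":0,"ax":0,"ay":0,"az":0},{"fingers":-1,"x":-0.028,"y":-0.0136,"z":0,"ax":0,"ay":0,"az":0},{"fingers":-1,"x":-0.028,"y":-0.0136,"z":0,"ax":0,"ay":0,"az":0},{"fingers":-1,"x":-0.028,"y":-0.0136,"z":0,"ax":0,"ay":0,"az":0},{"fingers":-1,"x":-0.028,"y":-0.0136,"z":0,"ax":0,"ay":0,"az":0},{"fingers":-1,"x":-0.028,"y":-0.0136,"z":0,"ax":0,"ay":0,"az":0},{"fingers":-1,"x":-0.028,"y":-0.0136,"z":0,"ax":0,"ay":0,"az":0},{"fingers":-1,"x":-0.028,"y":-0.0136,"z":0,"ax":0,"ay":0,"az":0},{"fingers":-1,"x":-0.028,"y":-0.0136,"z":0,"ax":0,"ay":0,"az":0},{"fingers":-1,"x":-0.028,"y":-0.0136,"z":0,"ax":0,"ay":0,"az":0}], grip_force=20)

```text
clock: 0.93
tcp_pos: [0.4625, 0.393, 0.25]
orientation: [-0.601, -3.083, 0.001]
contact_force: [0.8, 0.4, -0.5]
grip_width: -0.0003
gripper_force: 0.0
```

```bash
sed -i "s/    print('t',.*/    print('t',o['clock'],'tcp',np.round(o['tcp_pos'],4),'F',np.round(o['contact_force'],2),'w',o['grip_width'])/" h.py
python3 -c "
from h import *
rep(Z)"
```

```text
t 0.9333 tcp [0.4625 0.393  0.25  ] F [ 0.84  0.37 -0.47] w -0.000314411812503567
tool axes [[-0.927, 0.375, -0.001], [0.375, 0.927, -0.0], [0.0, -0.001, -1.0]]
need xyz tool to tip contact [0.     0.0002 0.183 ]
```

Request:
arm_command(rows=[{"fingers":-1,"x":0,"y":0,"z":0.03,"ax":0,"ay":0,"az":0},{"fingers":-1,"x":0,"y":0,"z":0.03,"ax":0,"ay":0,"az":0},{"fingers":-1,"x":0,"y":0,"z":0.03,"ax":0,"ay":0,"az":0},{"fingers":-1,"x":0,"y":0,"z":0.03,"ax":0,"ay":0,"az":0},{"fingers":-1,"x":0,"y":0,"z":0.03,"ax":0,"ay":0,"az":0},{"fingers":-1,"x":0,"y":0,"z":0.015,"ax":0,"ay":0,"az":0},{"fingers":-1,"x":0,"y":0,"z":0,"ax":0,"ay":0,"az":0},{"fingers":-1,"x":0,"y":0,"z":0,"ax":0,"ay":0,"az":0}])

```text
clock: 1.6
tcp_pos: [0.4614, 0.394, 0.0846]
orientation: [-0.601, -3.082, 0.003]
contact_force: [-0.4, 0.0, 0.5]
grip_width: -0.0003
gripper_force: 0.0
```

```bash
python3 -c "
from h import *
rep(Z);f=grab('side','s1')
cv2.imwrite('pics/c1.png',cv2.resize(f['frame'][120:290,170:370,::-1],None,fx=3.5,fy=3.5,interpolation=cv2.INTER_CUBIC))
T=np.linalg.inv(f['world_from_camera'])
p=r.get_obs()['tcp_pos']
for q in [[p[0],p[1],p[2]-.019],[*Z,.048],[*S,.048]]:
  c=f['K']@(T[:3,:3]@q+T[:3,3]); uv=c[:2]/c[2]; print(uv,(uv-[170,120])*3.5)
"
```

```text
t 1.6 tcp [0.4614 0.394  0.0846] F [-0.36  0.03  0.53] w -0.0003319284292419349
tool axes [[-0.927, 0.375, -0.002], [0.375, 0.927, -0.002], [0.001, -0.002, -1.0]]
need xyz tool to tip contact [-0.0013 -0.0004  0.0176]
[245.7248023  188.28258796] [265.03680806 238.98905787]
[246.2081547  196.70352743] [266.72854146 268.46234599]
[228.10878351 238.25637508] [203.38074227 413.8973128 ]
```

View pics/c1.png

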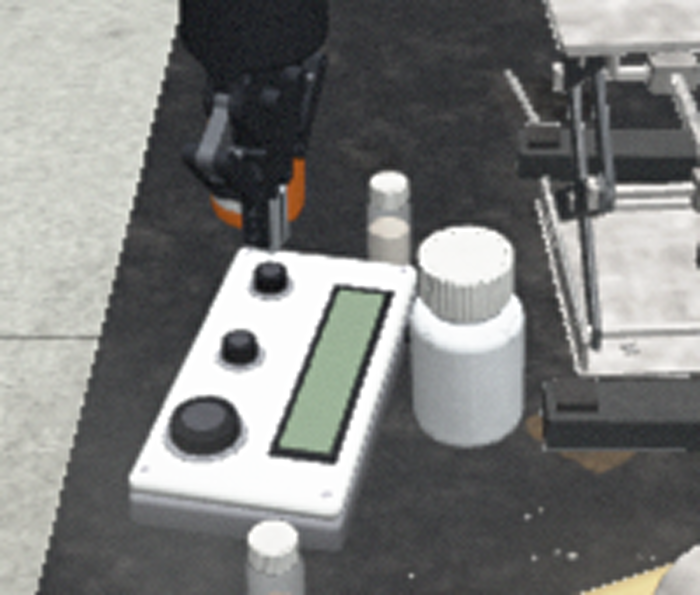

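The fingertips end at about (267,245) in the crop, directly above the zero key top at (270,268), which agrees with the projected positions. I'll go down gently.

Request:
arm_command(rows=[{"fingers":-1,"x":-0.001,"y":0,"z":0.006,"ax":0,"ay":0,"az":0},{"fingers":-1,"x":0,"y":0,"z":0.006,"ax":0,"ay":0,"az":0},{"fingers":-1,"x":0,"y":0,"z":0.003,"ax":0,"ay":0,"az":0},{"fingers":-1,"x":0,"y":0,"z":0,"ax":0,"ay":0,"az":0},{"fingers":-1,"x":0,"y":0,"z":0,"ax":0,"ay":0,"az":0}])

```text
clock: 2.07
tcp_pos: [0.4627, 0.3941, 0.0704]
orientation: [-0.601, -3.084, 0.0]
contact_force: [-0.4, 0.4, 0.2]
grip_width: -0.0001
gripper_force: 0.0
```

Request:
arm_command(rows=[{"fingers":-1,"x":0,"y":0,"z":0.002,"ax":0,"ay":0,"az":0},{"fingers":-1,"x":0,"y":0,"z":0.002,"ax":0,"ay":0,"az":0},{"fingers":-1,"x":0,"y":0,"z":0.001,"ax":0,"ay":0,"az":0},{"fingers":-1,"x":0,"y":0,"z":0,"ax":0,"ay":0,"az":0},{"fingers":-1,"x":0,"y":0,"z":0,"ax":0,"ay":0,"az":0}])

```text
clock: 2.48
tcp_pos: [0.4629, 0.3943, 0.0654]
orientation: [0.601, 3.083, 0.001]
contact_force: [-0.7, 0.3, 0.6]
grip_width: -0.0003
gripper_force: 0.5
```

Request:
arm_command(rows=[{"fingers":-1,"x":0,"y":0,"z":0.001,"ax":0,"ay":0,"az":0},{"fingers":-1,"x":0,"y":0,"z":0.001,"ax":0,"ay":0,"az":0},{"fingers":-1,"x":0,"y":0,"z":0,"ax":0,"ay":0,"az":0},{"fingers":-1,"x":0,"y":0,"z":0,"ax":0,"ay":0,"az":0}])

```text
clock: 2.82
tcp_pos: [0.4629, 0.3943, 0.0634]
orientation: [0.601, 3.083, 0.001]
contact_force: [0.3, 0.7, 1.1]
grip_width: 0.0
gripper_force: 0.9
```

```bash
python3 -c "
from h import *
rep(Z)"
```

```text
t 2.8167 tcp [0.4629 0.3943 0.0634] F [0.33 0.69 1.07] w 3.949160245387346e-05
tool axes [[-0.927, 0.375, 0.0], [0.375, 0.927, 0.0], [-0.0, 0.0, -1.0]]
need xyz tool to tip contact [ 0.     -0.0013 -0.0036]
```

The per-pad force rises along the key's spring line, so the key is roughly 3.4 mm down. I'll go 1.5 mm deeper and hold.

Request:
arm_command(rows=[{"fingers":-1,"x":0,"y":0,"z":0.001,"ax":0,"ay":0,"az":0},{"fingers":-1,"x":0,"y":0,"z":0.0005,"ax":0,"ay":0,"az":0},{"fingers":-1,"x":0,"y":0,"z":0,"ax":0,"ay":0,"az":0},{"fingers":-1,"x":0,"y":0,"z":0,"ax":0,"ay":0,"az":0},{"fingers":-1,"x":0,"y":0,"z":0,"ax":0,"ay":0,"az":0}])

```text
clock: 3.23
tcp_pos: [0.4629, 0.3943, 0.0619]
orientation: [0.601, 3.083, 0.001]
contact_force: [0.1, 0.5, 2.4]
grip_width: -0.0002
gripper_force: 1.3
```

```bash
python3 -c "
from h import *
rep(Z); f=grab('side','s2')
cv2.imwrite('pics/c2.png',cv2.resize(f['frame'][160:270,200:300,::-1],None,fx=5,fy=5,interpolation=cv2.INTER_CUBIC))"
```

```text
t 3.2333 tcp [0.4629 0.3943 0.0619] F [0.14 0.47 2.43] w -0.00023080942587134278
tool axes [[-0.927, 0.375, 0.0], [0.375, 0.927, 0.0], [-0.0, 0.0, -1.0]]
need xyz tool to tip contact [ 0.     -0.0013 -0.0051]
```

View pics/c2.png

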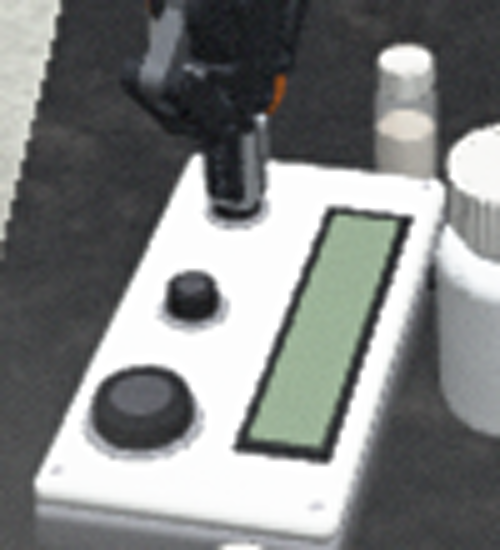

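The crop shows the fingertip on the zero key at (235,205), pressed down to just above its ring, with 2.4 N. The other keys are up. Next I lift, cross high over the middle key and go above the big key.

Request:
arm_command(rows=[{"fingers":-1,"x":0,"y":0,"z":-0.01,"ax":0,"ay":0,"az":0},{"fingers":-1,"x":0,"y":0,"z":-0.03,"ax":0,"ay":0,"az":0},{"fingers":-1,"x":0,"y":0,"z":-0.01,"ax":0,"ay":0,"az":0},{"fingers":-1,"x":-0.0052,"y":-0.0254,"z":0,"ax":0,"ay":0,"az":0},{"fingers":-1,"x":-0.0052,"y":-0.0254,"z":0,"ax":0,"ay":0,"az":0},{"fingers":-1,"x":-0.0052,"y":-0.0254,"z":0,"ax":0,"ay":0,"az":0},{"fingers":-1,"x":-0.0052,"y":-0.0254,"z":0,"ax":0,"ay":0,"az":0},{"fingers":-1,"x":-0.0052,"y":-0.0254,"z":0,"ax":0,"ay":0,"az":0},{"fingers":-1,"x":0,"y":0,"z":0,"ax":0,"ay":0,"az":0},{"fingers":-1,"x":0,"y":0,"z":0,"ax":0,"ay":0,"az":0}])

```text
clock: 4.12
tcp_pos: [0.439, 0.2649, 0.1121]
orientation: [-0.605, -3.083, 0.001]
contact_force: [0.1, 1.8, 0.6]
grip_width: 0.0
gripper_force: 0.0
```

```bash
python3 -c "
from h import *
rep(S)
f=grab('side','s3')
cv2.imwrite('pics/c3.png',cv2.resize(f['frame'][160:270,200:300,::-1],None,fx=5,fy=5,interpolation=cv2.INTER_CUBIC))"
```

```text
t 4.1167 tcp [0.439  0.2649 0.1121] F [0.1  1.76 0.64] w 4.2878560859336105e-05
tool axes [[-0.926, 0.378, -0.0], [0.378, 0.926, -0.001], [0.0, -0.001, -1.0]]
need xyz tool to tip contact [0.0003 0.0021 0.0451]
```

View pics/c3.png

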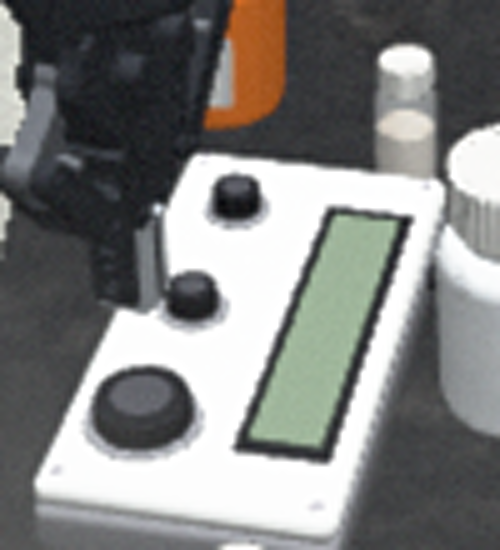

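The zero key at (237,195) is up again and the timer hasn't moved. The fingertip hangs about 45 mm above the big key at (142,395). Going down.

Request:
arm_command(rows=[{"fingers":-1,"x":0,"y":0.001,"z":0.015,"ax":0,"ay":0,"az":0},{"fingers":-1,"x":0,"y":0,"z":0.015,"ax":0,"ay":0,"az":0},{"fingers":-1,"x":0,"y":0,"z":0.007,"ax":0,"ay":0,"az":0},{"fingers":-1,"x":0,"y":0,"z":0.004,"ax":0,"ay":0,"az":0},{"fingers":-1,"x":0,"y":0,"z":0,"ax":0,"ay":0,"az":0},{"fingers":-1,"x":0,"y":0,"z":0,"ax":0,"ay":0,"az":0}])

```text
clock: 4.67
tcp_pos: [0.4397, 0.2681, 0.071]
orientation: [0.6, 3.084, 0.0]
contact_force: [-1.0, 1.0, 0.7]
grip_width: -0.0004
gripper_force: 0.0
```

Request:
arm_command(rows=[{"fingers":-1,"x":0,"y":0,"z":0.002,"ax":0,"ay":0,"az":0},{"fingers":-1,"x":0,"y":0,"z":0.002,"ax":0,"ay":0,"az":0},{"fingers":-1,"x":0,"y":0,"z":0.002,"ax":0,"ay":0,"az":0},{"fingers":-1,"x":0,"y":0,"z":0,"ax":0,"ay":0,"az":0},{"fingers":-1,"x":0,"y":0,"z":0,"ax":0,"ay":0,"az":0}])

```text
clock: 5.08
tcp_pos: [0.4399, 0.2678, 0.065]
orientation: [0.601, 3.083, 0.001]
contact_force: [0.1, 0.7, 1.5]
grip_width: -0.0001
gripper_force: 0.6
```

Request:
arm_command(rows=[{"fingers":-1,"x":0,"y":0,"z":0.001,"ax":0,"ay":0,"az":0},{"fingers":-1,"x":0,"y":0,"z":0.001,"ax":0,"ay":0,"az":0},{"fingers":-1,"x":0,"y":0,"z":0.001,"ax":0,"ay":0,"az":0},{"fingers":-1,"x":0,"y":0,"z":0,"ax":0,"ay":0,"az":0},{"fingers":-1,"x":0,"y":0,"z":0,"ax":0,"ay":0,"az":0},{"fingers":-1,"x":0,"y":0,"z":0,"ax":0,"ay":0,"az":0}])

```text
clock: 5.58
tcp_pos: [0.4399, 0.2678, 0.0619]
orientation: [0.601, 3.083, 0.001]
contact_force: [1.5, 0.6, 3.1]
grip_width: -0.0005
gripper_force: 1.2
```

The big key is about 5 mm down, with the same height and pad force as the first press. Withdrawing straight up.

Request:
arm_command(rows=[{"fingers":-1,"x":0,"y":0,"z":-0.01,"ax":0,"ay":0,"az":0},{"fingers":-1,"x":0,"y":0,"z":-0.03,"ax":0,"ay":0,"az":0},{"fingers":-1,"x":0,"y":0,"z":-0.03,"ax":0,"ay":0,"az":0},{"fingers":-1,"x":0,"y":0,"z":-0.03,"ax":0,"ay":0,"az":0},{"fingers":-1,"x":0,"y":0,"z":-0.03,"ax":0,"ay":0,"az":0},{"fingers":-1,"x":0,"y":0,"z":-0.02,"ax":0,"ay":0,"az":0},{"fingers":-1,"x":0,"y":0,"z":0,"ax":0,"ay":0,"az":0},{"fingers":-1,"x":0,"y":0,"z":0,"ax":0,"ay":0,"az":0},{"fingers":-1,"x":0,"y":0,"z":0,"ax":0,"ay":0,"az":0}])

```text
clock: 6.33
tcp_pos: [0.4387, 0.2669, 0.2112]
orientation: [-0.601, -3.082, 0.002]
contact_force: [0.4, -0.6, -0.5]
grip_width: -0.0
gripper_force: 0.0
```

```bash
python3 -c "
from h import *
rep(S)
f=grab('side','s4')
cv2.imwrite('pics/c4.png',cv2.resize(f['frame'][120:310,170:370,::-1],None,fx=3,fy=3,interpolation=cv2.INTER_CUBIC))"
```

```text
t 6.3333 tcp [0.4387 0.2669 0.2112] F [ 0.39 -0.62 -0.51] w -9.204233574522313e-06
tool axes [[-0.927, 0.375, -0.001], [0.375, 0.927, -0.001], [0.001, -0.002, -1.0]]
need xyz tool to tip contact [-0.0007  0.0005  0.1442]
```

View pics/c4.png

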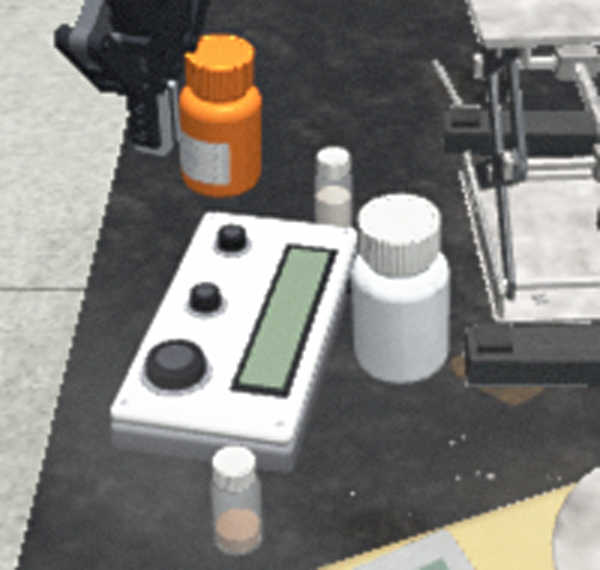

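All three keys are up, at (232,238), (205,298) and (176,362). The timer, both vials and the bottle stand where they were, and the gripper is clear at (150,100).

```bash
python3 -c "
from bench import r
print(r.hand_in())"
```

```text
the job is handed in; nothing more can be done
None
```

I pressed the zero key and then the start key about 5 mm each (roughly 2–3 N) and withdrew; in the last picture all keys were up and the timer, vials and bottle unmoved, and I handed the job in at about 6.4 s, with no verdict returned.

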